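Open the flask pot and stand the flask on its sensor base

TASK

Take the lid off the steel pot by its tab, tipping it up well clear on the tab side first while its opposite edge stays on the rim, then lift it off and lay it gently, flat and right way up, with its whole round part on the square mat. Then bring the thin glass flask out of the pot by its white cap, gripping it only lightly, and set it down gently, upright, wholly on the round sensor base. Leave the pot standing where it is and do not disturb the bottle, beaker or tip box.

Things in the scene. Friction and masses are not known exactly. Their poses are not given: they have to be found in the camera images.
- pot: Open round stainless pot standing loose on the bench, 1.8 kg: outside diameter 156 mm, height 115 mm, wall 4 mm, floor 5 mm thick (inside diameter 148 mm). Origin: centre of its underside; z up. The lid starts on it and the flask starts inside it.
- lid: Loose round metal lid, 0.2 to 0.33 kg, 170 mm in diameter: a 6 mm plate with a 12 mm deep, 4 mm thick skirt that fits outside the pot's rim with 3 mm play all round; no latch. Its plate rests on the rim. Its only handhold is a grey block tab on its edge, along lid +x. Origin: centre of the skirt's lower edge, 103 mm above the pot's origin when seated; z up; plate top at z 18 mm.
- lid_tab (a point): Middle of the lid's overhanging tab, at (104, 0, 15) mm in the lid's frame; same axes as the lid. The tab is a block 34 mm wide (along y), 18 mm high (lid z 6 to 24 mm), reaching 33 mm out beyond the skirt (lid x 85 to 118 mm). It can be pinched across its width from above.
- lid_heel (a point): Point of the lid's edge straight across from the tab, on the underside of the plate where it rests on the pot's rim, at (-78, 0, 12) mm in the lid's frame: the lid tips about this point when the tab is raised.
- flask: Conical flask of thin amber glass, 0.13 to 0.21 kg, 100 mm high, base diameter 72 mm; its white cap is a cylinder 36 mm in diameter at 70 to 100 mm height. Origin: centre of its underside; z up. Starts upright in the pot, up to 14 mm off centre, its top 10 mm below the rim. Fragile: squeeze it with at most 50 N per finger; press or knock it with at most 40 N.
- mat: Flat square light grey plastic mat fixed on the bench, 250 x 250 mm, 4 mm thick. Origin: centre of its underside; sides along its x and y.
- base: Round flat grey sensor base with a black pad (80 mm) in its top, fixed on the bench: 116 mm in diameter (flat top 110 mm), 20 mm high. Origin: centre of its underside; z up.
- bottle: Bystander: white plastic bottle, 64 mm in diameter, 160 mm high. Origin: centre of its underside.
- beaker: Bystander: white ceramic beaker, 72 mm across its mouth, 85 mm high. Origin: centre of its underside.
- tipbox: Bystander: pipette-tip box, black with a white top, 85 x 120 x 70 mm. Origin: centre of its underside.

How it is judged:
By the outcome, as a careful person would: the job done as asked, in the order asked, and still so for the second after the job is handed in, with the robot touching nothing.
It also fails if it takes over 59 s, if anything falls off the work surface, if the arm or the gripper's body presses on something with over 40 N, if the wrist force passes 120 N, or if a joint passes its speed limit or range.

ROBOT

A 7-joint arm with a two-finger parallel gripper is mounted at the origin on the work surface. World frame = base frame: x ahead of the robot, y to its left, z up, the work surface at z = 0. Lengths are in m, angles in rad, forces in N, time in s.
With the tool pointing down it reaches from about 0.4 to 0.85 m from the base axis. Payload 10.4 kg.
Tool frame: the origin (TCP) lies at the very end of the fingers, on their centre line; the grasp point (between the pads) lies 19 mm behind it (manip.grip_point_offset is the distance from the TCP to the grasp point, in m); z points along the fingers, y is the line along which they close (so a half turn about z gives the same grasp; the last joint's range is limited). The gripper opens to 85 mm and grips with 20 to 120 N. Pads are 22 mm wide; open, the fingers measure 114 mm over their backs; the gripper's body (76 mm by 85 mm) begins 54 mm behind the grasp point. The pads swing forward as they close: fully open they stand 13 mm farther back than shut.
Start: joints at [1.308, 0.332, -0.065, 1.46, 0.022, 1.35, -0.088], TCP at [0.148, -0.607, 0.204] pointing down, gripper open.
Joint ranges: [-2.6, 2.6], [-0.5, 2.12], [-1.47, 1.34], [0.16, 2.42], [-1.27, 4.41], [0.06, 2.06], [-2.6, 2.6]. Speed limits (rad/s): [2.22, 2.22, 2.79, 2.79, 3.14, 3.14, 3.14].

INTERFACE

Orientations are given as a unit quaternion [x, y, z, w].
In Python, from workcell import manip gives the robot as it stands. The module is installed in compiled form; this text tells all that it offers.
- The arm moves only by the tool step_arm, never from a script. Its argument "moves" is a list of rows, each a list of 7 numbers: the closure, from 0 (fully open) to 1 (shut), then the shift along the world's x, y, z in mm, then the turn, a rotation vector about the world's x, y, z in rad. In form: [[grip, tx, ty, tz, ax, ay, az], ...]. A call has 1 to 10 rows; each row is the pose to reach, as a shift and turn from the pose commanded when the call began; what a row does not reach only later rows make up. A row lasts 1/10 s, in which the tool goes at most 50 mm and 8.59 degrees, less where a joint would pass 70% of its speed; a pose out of reach is approached as far as the arm can. A call with a gripper value outside its range is refused whole. The fingers move at their own pace and stop on an object; "grip_force" is the grip in N (left out, the last holds). Time passes only in rows, so rows that repeat a pose let the fingers close. It gives the time, the measured TCP pose, the force, the opening and the grip force at its end, in the units of the state.
- manip.get_obs(): the state, without advancing time (a new reading comes with each control period).
- manip.camera(name): name is "scene" or "side" or "wrist"; returns a dict with "image" (420x560x3 uint8, blue, green, red), "K" (3x3 intrinsics, pixels), "rvec" (rotation vector, rad) and "tvec" (3), from world to camera coordinates, as OpenCV has them; the wrist camera has in their place "mount" (4x4, takes a point from camera to tool coordinates, whose origin is the TCP and whose axes are the flange's). Camera axes: x right, y down, z forward; pixel columns grow to the right and rows downward; lengths in m; the calibration is good to about 2 mm. A picture is of the moment at which its call begins: read the wrist's pose just before it. There is no depth.
- manip.hand_in(): hands the job in; it is judged then, once.
The state is a dict: "clock": time; "joint_pos": joint angles; "joint_velocities": joint speeds; "tau": joint torques, N m; "position": TCP position; "ee_rot": TCP orientation; "ft_force": force on the tool from outside, world axes, zero at the start; "torque": the same for the moment, N m; "grip_width": opening from 0.0 (shut) to 1.0 (fully open); "grasp_force": force on a finger pad.
Only numpy, scipy, OpenCV 4.12 (cv2) and the standard library are available. Lean on these libraries where they do the work, as an engineer would, in place of code of your own. Each camera call takes 0.05 s, during which the arm holds its last target. There are 200 camera calls.

## Working session

There is one attempt and no reset: what is moved stays moved. The work goes in short steps, Python scripts to look and compute and a tool call to move; the robot and the scene stay as the last step left them, time stands still between calls to the robot, and variables do not carry over. Pictures are saved under pics/ and viewed, at most 10 in all, crops included, and the job is handed in when it is done.

Besides the shell and the picture viewer there is one more tool, called after "Call:" as name(argument=value, ...), one argument or row to a line, values as JSON. step_arm: Moves the arm, as the interface text tells. Its arguments: {"type":"object","properties":{"moves":{"type":"array","items":{"type":"array","items":{"type":"number"}}},"grip_force":{"type":"number"}},"required":["moves"]}

```bash
mkdir -p pics; cat > h.py <<'E'
import numpy as np, cv2, pickle
from scipy.spatial.transform import Rotation as R
from workcell import manip
def snap(n,f):
    o=manip.get_obs(); c=manip.camera(n); cv2.imwrite(f'pics/{f}.png',c['image'])
    c['pos']=o['position']; c['rot']=o['ee_rot']; pickle.dump(c,open(f'pics/{f}.pkl','wb')); return c
def ext(c):
    if 'mount' in c:
        T=np.eye(4);T[:3,:3]=R.from_quat(c['rot']).as_matrix();T[:3,3]=c['pos'];M=np.linalg.inv(T@np.array(c['mount']));return M[:3,:3],M[:3,3]
    return cv2.Rodrigues(np.array(c['rvec'],float))[0],np.array(c['tvec'],float).ravel()
def ray(c,u,v,z):
    r,t=ext(c);o=-r.T@t;d=r.T@np.linalg.inv(c['K'])@np.array([u,v,1.]);return o+d*(z-o[2])/d[2]
def proj(c,P):
    r,t=ext(c);q=(np.atleast_2d(P)@r.T+t)@np.array(c['K']).T;return q[:,:2]/q[:,2:]
def load(f): return pickle.load(open(f'pics/{f}.pkl','rb'))
E
python3 - <<'E'
from h import *
np.set_printoptions(precision=4,suppress=True)
for n in('scene','side'):
    c=snap(n,n+'0'); r,t=ext(c); print(n,-r.T@t,r[2],c['K'][0,0])
a=cv2.imread('pics/scene0.png')
print({k:(np.round(v,4) if not isinstance(v,str) else v) for k,v in manip.get_obs().items()}, manip.grip_point_offset)
E
```

```text
scene [1.2997 0.7088 0.7948] [-0.5767 -0.5904 -0.5646] 464.838142507932
side [ 0.5223 -0.6292  0.784 ] [ 0.0682  0.6537 -0.7537] 399.32143612023276
{'clock': np.float64(0.1), 'joint_pos': array([ 1.3084,  0.3328, -0.0647,  1.4608,  0.0216,  1.3499, -0.0885]), 'joint_velocities': array([ 0.0016, -0.0009, -0.0003, -0.0018, -0.001 , -0.001 ,  0.0004]), 'tau': array([  0.0019, -62.6744,   0.0495, -39.243 ,   0.0164,   0.007 ,
         0.    ]), 'position': array([ 0.1483, -0.6068,  0.2033]), 'ee_rot': array([ 0.9928,  0.1196, -0.0001, -0.0006]), 'ft_force': array([ 0.173 , -0.1693,  0.3507]), 'torque': array([ 0.0733,  0.0129, -0.0355]), 'grasp_force': np.float64(0.0), 'grip_width': np.float64(0.9976)} 0.0187
```

View pics/scene0.png

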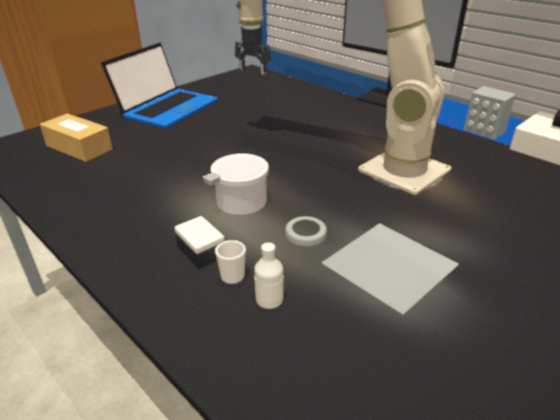

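View pics/side0.png

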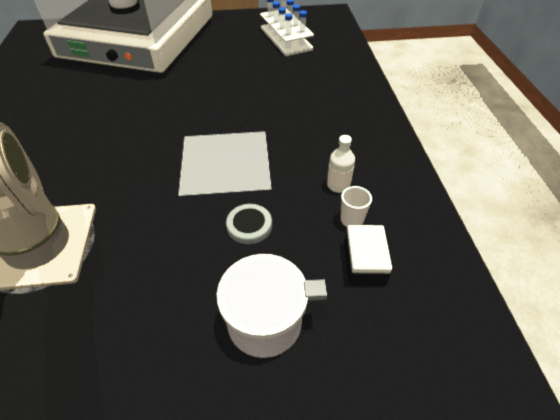

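The scene view shows the pot at about (240,185) with its tab at (211,179), the base at (306,231), the mat around (390,265), and the tip box, beaker and bottle at (200,240), (231,262) and (269,280). The side view shows the lid disc at about (262,293), the tab at (316,290), the base at (249,223) and the mat with corners near (183,138), (267,133), (270,190) and (180,192).

```bash
python3 - <<'E'
from h import *
np.set_printoptions(precision=4,suppress=True)
a=cv2.imread('pics/side0.png')
cv2.imwrite('pics/c1.png',cv2.resize(a[245:355,205:340],None,fx=5,fy=5,interpolation=cv2.INTER_CUBIC))
c=load('side0');s=load('scene0')
g=a.max(2)
def blob(mask):
    k=cv2.findContours(mask.astype(np.uint8),cv2.RETR_EXTERNAL,cv2.CHAIN_APPROX_NONE)[0];return max(k,key=cv2.contourArea)[:,0]
m=np.zeros_like(g);m[120:200,165:285]=g[120:200,165:285]>70
k=blob(m);q=cv2.boxPoints(cv2.minAreaRect(np.array([ray(c,*p,.004)[:2] for p in k],np.float32)))
print('mat side',q,q.mean(0))
m=np.zeros_like(g);m[195:248,215:285]=g[195:248,215:285]>60
k=blob(m);print('base bbox',k.min(0),k.max(0))
b=s['image'];gs=b.max(2)
m=np.zeros_like(gs);m[220:312,315:465]=gs[220:312,315:465]>90
k=blob(m);q=cv2.boxPoints(cv2.minAreaRect(np.array([ray(s,*p,.004)[:2] for p in k],np.float32)))
print('mat scene',q,q.mean(0))
# black pad in base
for n,cc,box in(('side',c,(200,245,222,275)),('scene',s,(217,246,284,328))):
    gg=cc['image'].max(2);y0,y1,x0,x1=box;out=np.zeros_like(gg);out[y0:y1,x0:x1]=1
    ring=blob((gg>60)&(out>0));f=np.zeros_like(gg);cv2.drawContours(f,[ring[:,None]],-1,1,-1);hole=blob((gg<55)&(f>0))
    P=np.array([ray(cc,*p,.02)[:2] for p in hole],np.float32);print(n,'pad',cv2.minEnclosingCircle(P),P.mean(0))
# rough
print('lid centre/tab side',ray(c,262,293,.121),ray(c,316,288,.127)); print('scene lid',ray(s,240,170,.121),ray(s,211,178,.127))
print('bottle foot',ray(c,341,188,0),ray(s,269,303,0),'beaker',ray(c,354,224,0),ray(s,231,279,0),'tip',[ray(c,*p,.07)[:2] for p in((348,228),(383,227),(391,268),(350,270))])
E
```

```text
mat side [[0.3264 0.1233]
 [0.581  0.119 ]
 [0.5853 0.3769]
 [0.3308 0.3812]] [0.4559 0.2501]
base bbox [225 203] [272 243]
mat scene [[ 0.1981  0.2569]
 [ 0.445  -0.0185]
 [ 0.7089  0.2181]
 [ 0.462   0.4935]] [0.4535 0.2375]
side pad ((0.5111764669418335, 0.005701888352632523), 0.03686955198645592) [0.5106 0.0054]Traceback (most recent call last):
  File "<stdin>", line 21, in <module>
  File "<stdin>", line 8, in blob
ValueError: max() iterable argument is empty
```

View pics/c1.png

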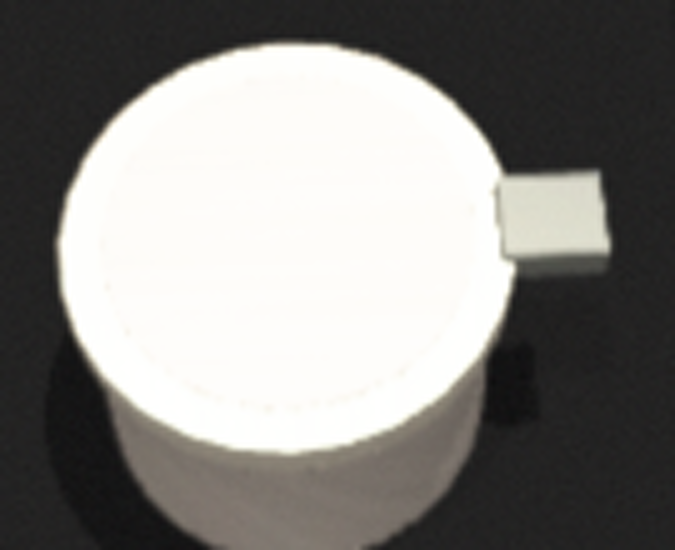

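The crop shows the lid disc spanning columns 58–517 and rows 42–452 (image 216.6–308.4, 253.4–335.4). The top corners of the tab are at crop (498,175), (600,172), (609,253) and (515,259).

```bash
python3 - <<'E'
from h import *
from scipy.optimize import least_squares as LS
np.set_printoptions(precision=4,suppress=True)
c=load('side0');s=load('scene0')
f=lambda x,y:(x/5+204.9+.0,y/5+244.9)
T=np.array([ray(c,*f(*p),.127) for p in((498,175),(600,172),(609,253),(515,259))])
print('tab',T[:,:2],np.linalg.norm(np.diff(T,axis=0),axis=1),T.mean(0))
E=np.array([ray(c,*f(*p),.121)[:2] for p in((58,245),(97,150),(180,72),(288,42),(400,68),(470,125),(500,170),(516,280),(103,375),(288,451))])
r=LS(lambda q:np.hypot(*(E-q[:2]).T)-q[2],[.53,-.15,.085]);r2=LS(lambda q:np.hypot(*(E[:7]-q).T)-.085,[.53,-.15])
print('lid',r.x,r.fun,r2.x)
y=r.x[:2];d=T.mean(0)[:2]-y;print('yaw',np.degrees(np.arctan2(d[1],d[0])),np.hypot(*d))
e=T[[1]]-T[[0]];e2=T[2]-T[3];e3=T[3]-T[0];e4=T[2]-T[1];print('edges yaw',[np.degrees(np.arctan2(v[1],v[0])) for v in (e[0],e2,e3,e4)])
print('scene check lid',ray(s,240,170,.121),ray(s,211,178,.127))
print('bottle foot',ray(c,341,188,0),ray(s,269,303,0),'beaker',ray(c,354,224,0),ray(s,231,279,0),'tip',[ray(c,*p,.07)[:2] for p in((348,228),(383,227),(391,268),(350,270))])
# base: outer ring bbox edges at z=.02 and rough scene
P=[ray(c,*p,.02)[:2] for p in((226,222),(272,222),(249,205))];print(P); print('scene base',ray(s,306,228,.02))
w=snap('wrist','w0');print(np.array(w['mount']),w['K'])
E
```

```text
tab [[ 0.6098 -0.2414]
 [ 0.6483 -0.2444]
 [ 0.6453 -0.2785]
 [ 0.6106 -0.2771]] [0.0386 0.0342 0.0347] [ 0.6285 -0.2603  0.127 ]
lid [ 0.5291 -0.254   0.085 ] [ 0.0008 -0.0018  0.0001  0.0015  0.0001 -0.0012 -0.0005  0.0011  0.0005
 -0.0005] [ 0.523  -0.1435]
yaw -3.6343594347650665 0.09955789091444708
edges yaw [np.float64(-4.441352445241699), np.float64(-2.3077754210906583), np.float64(-88.5646710256286), np.float64(-94.99619483508054)]
scene check lid [ 0.5379 -0.2394  0.121 ] [ 0.6337 -0.2541  0.127 ]
bottle foot [ 0.7687  0.1075 -0.    ] [0.7709 0.1284 0.    ] beaker [ 0.7748 -0.0201  0.    ] [ 0.7813  0.0009 -0.    ] tip [array([ 0.736 , -0.0845]), array([ 0.8159, -0.0905]), array([ 0.802 , -0.1995]), array([ 0.7155, -0.1948])]
[array([0.4559, 0.0059]), array([ 0.5689, -0.0068]), array([0.5157, 0.0557])]
scene base [0.5101 0.0051 0.02  ]
[[-0.0001 -0.9591 -0.2831  0.0705]
 [ 1.     -0.0006  0.0017 -0.0005]
 [-0.0018 -0.2831  0.9591 -0.1685]
 [ 0.      0.      0.      1.    ]] [[297.8434   0.     277.0741]
 [  0.     297.8434 206.8191]
 [  0.       0.       1.    ]]
```

The lid fit gives a radius of 85.0 mm, as it should be. The lid centre is (0.529,-0.254), its yaw is about -3.7°, and the tab is near (0.633,-0.261). I'll move above the tab and check with the wrist camera.

Call:
step_arm(
  moves=[
    [0, 40, 30, 0, 0, 0, -0.03],
    [0, 80, 57, 0, 0, 0, -0.06],
    [0, 120, 86, 0, 0, 0, -0.09],
    [0, 160, 114, 0, 0, 0, -0.12],
    [0, 200, 143, 0, 0, 0, -0.15],
    [0, 240, 171, 0, 0, 0, -0.18],
    [0, 280, 200, 0, 0, 0, -0.21],
    [0, 320, 228, 0, 0, 0, -0.24],
    [0, 360, 257, 0, 0, 0, -0.27],
    [0, 400, 285, 0, 0, 0, -0.303],
  ],
  grip_force=110,
)

```text
clock: 1.15
position: [0.5498, -0.3207, 0.2039]
ee_rot: [0.999, -0.032, -0.0, 0.0]
ft_force: [0.3, -1.5, -0.4]
grip_width: 0.999
grasp_force: 0.0
```

Call:
step_arm(
  moves=[
    [0, 40, 30, 0, 0, 0, 0],
    [0, 70, 50, 0, 0, 0, 0],
    [0, 86, 61, 0, 0, 0, 0],
    [0, 86, 61, 0, 0, 0, 0],
    [0, 86, 61, 0, 0, 0, 0],
  ],
)

```text
clock: 1.65
position: [0.6341, -0.2613, 0.2034]
ee_rot: [1.0, -0.031, -0.001, 0.0]
ft_force: [-0.2, -0.8, -0.1]
grip_width: 0.996
grasp_force: 0.0
```

```bash
python3 - <<'E'
from h import *
np.set_printoptions(precision=4,suppress=True)
w=snap('wrist','w1');print(w['pos'],w['rot'],manip.get_obs()['joint_pos'])
L=np.array([.529,-.254,.103]);M=R.from_euler('z',-3.7,degrees=True).as_matrix()
print(proj(w,[L+M@p for p in np.array([(85,17,24),(118,17,24),(118,-17,24),(85,-17,24)])/1000]))
E
```

```text
[ 0.6341 -0.2613  0.2034] [ 0.9995 -0.0314 -0.0005  0.    ] [ 0.5398  0.4882 -0.317   1.2627  0.1494  1.4141 -1.4009]
[[256.5874 227.2057]
 [255.8862 190.4456]
 [296.193  190.4915]
 [295.4464 227.2396]]
```

View pics/w1.png

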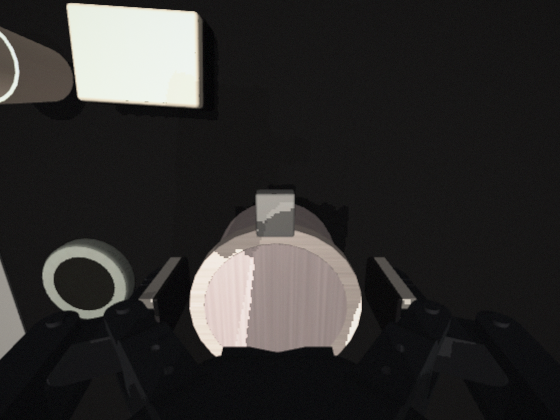

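The wrist view shows the tab at columns 256–295 with its far edge at row 190, matching my prediction of 256–296 and 190. I'll descend and grip.

Call:
step_arm(
  moves=[
    [0, 0, 0, -25, 0, 0, 0],
    [0, 0, 0, -50, 0, 0, 0],
    [0, 0, 0, -75, 0, 0, 0],
    [0, 0, 0, -90, 0, 0, 0],
    [0, 0, 0, -98, 0, 0, 0],
    [0, 0, 0, -102, 0, 0, 0],
    [0, 0, 0, -102, 0, 0, 0],
  ],
  grip_force=110,
)

```text
clock: 2.4
position: [0.6346, -0.2615, 0.1025]
ee_rot: [0.999, -0.032, 0.0, 0.0]
ft_force: [0.2, -0.6, 0.4]
grip_width: 1.001
grasp_force: 0.0
```

Call:
step_arm(
  moves=[
    [0.3, 0, 0, 0, 0, 0, 0],
    [0.45, 0, 0, 0, 0, 0, 0],
    [0.55, 0, 0, 0, 0, 0, 0],
    [0.65, 0, 0, 0, 0, 0, 0],
    [0.8, 0, 0, 0, 0, 0, 0],
    [1, 0, 0, 0, 0, 0, 0],
    [1, 0, 0, 0, 0, 0, 0],
    [1, 0, 0, 0, 0, 0, 0],
  ],
)

```text
clock: 3.2
position: [0.6345, -0.2611, 0.102]
ee_rot: [1.0, -0.032, 0.0, 0.0]
ft_force: [-0.1, -0.0, 0.7]
grip_width: 0.003
grasp_force: 0.0
```

```bash
python3 - <<'E'
from h import *
np.set_printoptions(precision=4,suppress=True)
o=manip.get_obs();p=np.array(o['position']);print(p,o['ft_force'],o['torque'],o['grip_width'],o['grasp_force'],o['joint_pos'])
y=np.radians(-3.7);u=np.array([np.cos(y),np.sin(y),0]);ax=-np.array([-np.sin(y),np.cos(y),0]);H=np.array([.529,-.254,.115])-.078*u
for d in range(2,22,2):
    rv=np.radians(d)*ax;q=H+R.from_rotvec(rv).apply(p-H)-p;print(d,np.round(q*1000,1),np.round(rv,4))
E
```

```text
[ 0.6345 -0.2611  0.102 ] [-0.063  -0.0214  0.6846] [ 0.0424 -0.0719 -0.0094] 0.0026067378201228278 0.0 [ 0.5419  0.5506 -0.3123  1.3886  0.1715  1.2289 -1.4186]
2 [ 0.3 -0.   6.4] [-0.0023 -0.0348 -0.    ]
4 [ 0.5 -0.  12.8] [-0.0045 -0.0697 -0.    ]
6 [ 0.3 -0.  19.3] [-0.0068 -0.1045 -0.    ]
8 [ 0.  -0.  25.7] [-0.009  -0.1393 -0.    ]
10 [-0.5  0.  32.1] [-0.0113 -0.1742 -0.    ]
12 [-1.3  0.1 38.5] [-0.0135 -0.209  -0.    ]
14 [-2.3  0.1 44.8] [-0.0158 -0.2438 -0.    ]
16 [-3.5  0.2 51.1] [-0.018  -0.2787 -0.    ]
18 [-5.   0.3 57.4] [-0.0203 -0.3135 -0.    ]
20 [-6.6  0.4 63.6] [-0.0225 -0.3483 -0.    ]
```

The gripper shut on nothing, so I'll look at why.

```bash
python3 - <<'E'
from h import *
a=snap('side','s2')['image'];w=snap('wrist','w2')['image']
A=cv2.resize(a[225:345,200:340],(560,480),interpolation=cv2.INTER_CUBIC)
w=cv2.resize(w[100:420,100:460],(0,0),fx=.66,fy=.66)
o=np.zeros((480,560+w.shape[1],3),np.uint8);o[:,:560]=A;o[:w.shape[0],560:]=w
cv2.imwrite('pics/c2.png',o);print(o.shape)
E
```

```text
(480, 798, 3)
```

View pics/c2.png

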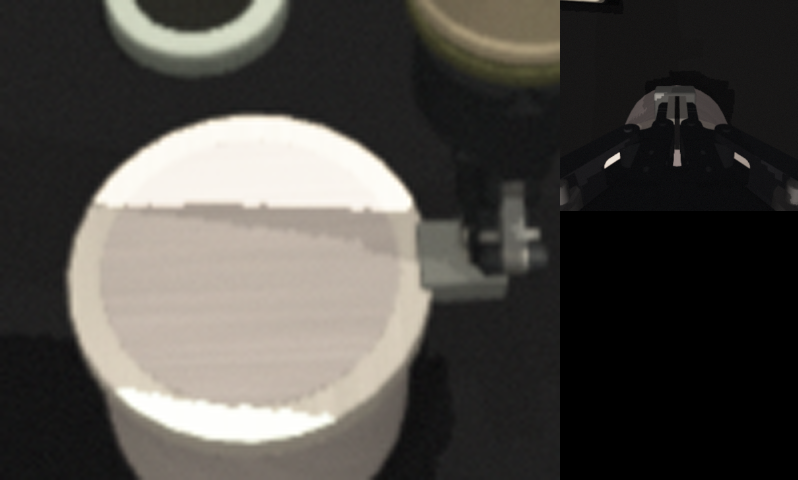

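The crop shows the shut fingers, tips around crop (485–500,265), i.e. image (322–325,291), covering the outer top corner of the tab. They appear to be above the tab rather than beside it. I'll compare that with the projected TCP.

```bash
python3 - <<'E'
from h import *
np.set_printoptions(precision=4,suppress=True)
c=load('s2');s=load('side0');w=load('w2');p=np.array(w['pos']);print(p)
z=R.from_quat(w['rot']).as_matrix()[:,2]
for k in(0,.019,.04,.054,.075): print(k,'side crop',(proj(c,p-k*z)[0]-[200,225])*4,'wrist crop',(proj(w,p-k*z)[0]-100)*.66+[560,0])
L=np.array([.529,-.254,.103]);M=R.from_euler('z',-3.7,degrees=True).as_matrix()
print((proj(c,[L+M@q for q in np.array([(85,17,24),(118,17,24),(118,-17,24),(85,-17,24),(118,-17,6),(85,-17,6)])/1000])-[200,225])*4)
print((proj(w,[L+M@q for q in np.array([(118,17,24),(118,-17,24),(118,17,6),(118,-17,6)])/1000])-100)*.66+[560,0])
a=cv2.resize(c['image'][265:315,290:350],(720,600),interpolation=cv2.INTER_CUBIC);cv2.imwrite('pics/c3.png',a)
E
```

```text
[ 0.6344 -0.2611  0.102 ]
0 side crop [473.1333 277.8159] wrist crop [676.567  92.131]
0.019 side crop [475.9499 257.6875] wrist crop [676.5712 101.0099]
0.04 side crop [479.1911 234.5243] wrist crop [676.577  113.4538]
0.054 side crop [481.431  218.5176] wrist crop [676.5819 123.8968]
0.075 side crop [484.9163 193.6101] wrist crop [676.5915 144.3606]
[[429.1848 220.6037]
 [498.798  217.7671]
 [507.603  282.1486]
 [435.8763 285.1468]
 [504.304  301.1768]
 [433.8788 304.1423]]
[[654.4755  89.9149]
 [697.8583  89.9366]
 [656.6971  82.1186]
 [695.7079  82.1412]]
```

View pics/c3.png

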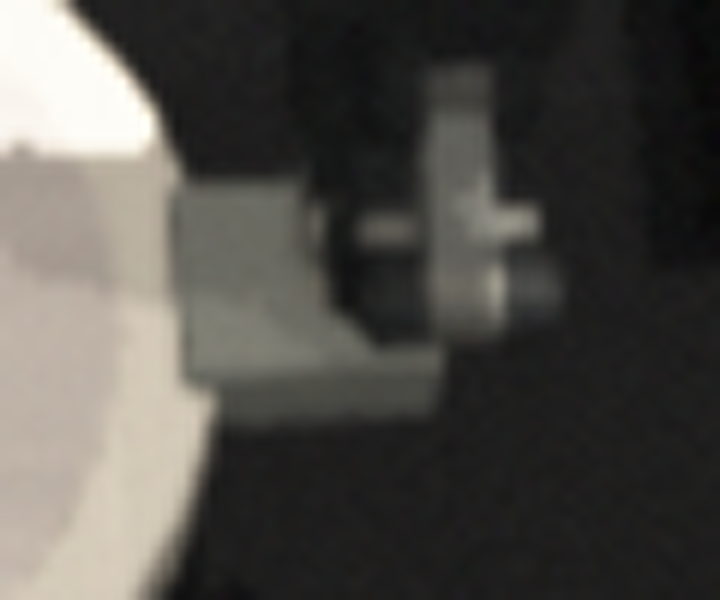

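The finger bottoms come out of the tab's top surface near (370–430,345), and neither the tab nor the lid has moved. So the physical fingertips seem to end higher than the TCP suggests. I'll open, go lower in small steps while watching the force, and close gently.

Call:
step_arm(
  moves=[
    [0, 0, 0, 0, 0, 0, 0],
    [0, 0, 0, 0, 0, 0, 0],
    [0, 0, 0, 0, 0, 0, 0],
    [0, 0, 0, 0, 0, 0, 0],
    [0, 0, 0, 0, 0, 0, 0],
    [0, 0, 0, -3, 0, 0, 0],
    [0, 0, 0, -6, 0, 0, 0],
    [0, 0, 0, -9, 0, 0, 0],
    [0, 0, 0, -9, 0, 0, 0],
  ],
  grip_force=40,
)

```text
clock: 4.2
position: [0.6341, -0.261, 0.0923]
ee_rot: [1.0, -0.032, -0.001, -0.0]
ft_force: [-0.5, -0.4, -0.3]
grip_width: 0.998
grasp_force: 0.0
```

Call:
step_arm(
  moves=[
    [0.2, 0, 0, 0, 0, 0, 0],
    [0.3, 0, 0, 0, 0, 0, 0],
    [0.4, 0, 0, 0, 0, 0, 0],
    [0.5, 0, 0, 0, 0, 0, 0],
    [0.6, 0, 0, 0, 0, 0, 0],
    [0.65, 0, 0, 0, 0, 0, 0],
    [0.7, 0, 0, 0, 0, 0, 0],
    [0.7, 0, 0, 0, 0, 0, 0],
  ],
)

```text
clock: 5.0
position: [0.6346, -0.2609, 0.0934]
ee_rot: [1.0, -0.032, 0.0, -0.0]
ft_force: [-1.2, 2.1, 3.6]
grip_width: 0.383
grasp_force: 40.8
```

It gripped at 0.383 opening (33 mm, the tab's width). I'll reopen a little and go deeper for a full overlap.

Call:
step_arm(
  moves=[
    [0.2, 0, 0, 0, 0, 0, 0],
    [0.2, 0, 0, 0, 0, 0, 0],
    [0.2, 0, 0, 0, 0, 0, 0],
    [0.2, 0, 0, -3, 0, 0, 0],
    [0.2, 0, 0, -6, 0, 0, 0],
    [0.2, 0, 0, -9, 0, 0, 0],
    [0.2, 0, 0, -12, 0, 0, 0],
    [0.2, 0, 0, -12, 0, 0, 0],
  ],
  grip_force=40,
)

```text
clock: 5.8
position: [0.6341, -0.261, 0.0803]
ee_rot: [1.0, -0.032, -0.0, -0.0]
ft_force: [-1.1, -0.8, -1.1]
grip_width: 0.801
grasp_force: 0.0
```

Call:
step_arm(
  moves=[
    [0.4, 0, 0, 0, 0, 0, 0],
    [0.5, 0, 0, 0, 0, 0, 0],
    [0.6, 0, 0, 0, 0, 0, 0],
    [0.7, 0, 0, 0, 0, 0, 0],
    [0.8, 0, 0, 0, 0, 0, 0],
    [0.8, 0, 0, 0, 0, 0, 0],
  ],
)

```text
clock: 6.4
position: [0.6346, -0.2611, 0.0814]
ee_rot: [1.0, -0.032, 0.0, 0.0]
ft_force: [-0.8, 1.5, 3.7]
grip_width: 0.387
grasp_force: 40.9
```

```bash
python3 - <<'E'
from h import *
np.set_printoptions(precision=4,suppress=True)
w=snap('wrist','w3')['image'];o=manip.get_obs();print(o['position'],o['ft_force'],o['torque'],o['grip_width'],o['grasp_force'])
a=snap('side','s3')['image']
A=cv2.resize(a[255:315,285:350],(520,480),interpolation=cv2.INTER_CUBIC)
w=cv2.resize(w[190:310,210:345],(280,249),interpolation=cv2.INTER_CUBIC)
q=np.zeros((480,800,3),np.uint8);q[:,:520]=A;q[:249,520:]=np.clip(w*2.,0,255);cv2.imwrite('pics/c4.png',q)
E
```

```text
[ 0.6347 -0.261   0.0815] [-0.0551  1.9783  4.5481] [ 0.3453  0.2854 -0.053 ] 0.38631758259420607 40.921974778175354
```

View pics/c4.png

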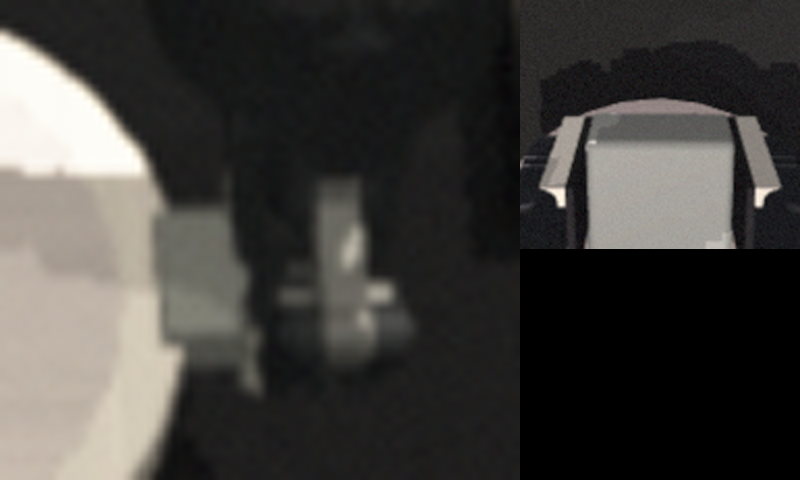

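The wrist crop shows both pads beside the tab (columns 583–735), with tips level with the tab's lower edge at about row 116. The grasp is sound. I'll tighten the grip and work out the tipping arc about the heel.

```bash
cat > tip.py <<'E'
from h import *
p=np.array([.6346,-.261,.0815])
y=np.radians(-3.7);u=np.array([np.cos(y),np.sin(y),0]);ax=-np.array([-np.sin(y),np.cos(y),0]);H=np.array([.529,-.254,.115])-.078*u
for d in (2,4,6,8,10,12,14,16,18,20):
    rv=np.radians(d)*ax;e=max(0,12*np.sin(np.radians(d))-3*np.cos(np.radians(d))+.8)*-u
    q=(H+R.from_rotvec(rv).apply(p-H)-p)*1000+e;print(d,np.round(q,1),np.round(rv,4))
E
python3 tip.py
```

```text
2 [ 1.1 -0.1  6.4] [-0.0023 -0.0348 -0.    ]
4 [ 1.9 -0.1 12.9] [-0.0045 -0.0697 -0.    ]
6 [ 2.5 -0.2 19.4] [-0.0068 -0.1045 -0.    ]
8 [ 2.9 -0.2 25.9] [-0.009  -0.1393 -0.    ]
10 [ 3.  -0.2 32.4] [-0.0113 -0.1742 -0.    ]
12 [ 2.6 -0.2 39. ] [-0.0135 -0.209  -0.    ]
14 [ 1.8 -0.1 45.5] [-0.0158 -0.2438 -0.    ]
16 [ 0.9 -0.1 52. ] [-0.018  -0.2787 -0.    ]
18 [-0.3  0.  58.4] [-0.0203 -0.3135 -0.    ]
20 [-1.7  0.1 64.9] [-0.0225 -0.3483 -0.    ]
```

Call:
step_arm(
  moves=[
    [1, 0, 0, 0, 0, 0, 0],
    [1, 0, 0, 0, 0, 0, 0],
    [1, 0, 0, 0, 0, 0, 0],
  ],
  grip_force=110,
)

```text
clock: 6.8
position: [0.6347, -0.2611, 0.0817]
ee_rot: [1.0, -0.032, 0.0, 0.0]
ft_force: [-1.6, 2.1, 7.0]
grip_width: 0.37
grasp_force: 110.3
```

Call:
step_arm(
  moves=[
    [1, 0.6, 0, 3.2, -0.0011, -0.0174, 0],
    [1, 1.1, 0, 6.4, -0.0023, -0.0348, 0],
    [1, 1.5, 0, 9.6, -0.0034, -0.0522, 0],
    [1, 1.9, 0, 12.8, -0.0045, -0.0697, 0],
    [1, 2.2, 0, 16, -0.0057, -0.0871, 0],
    [1, 2.5, 0, 19.3, -0.0068, -0.1045, 0],
    [1, 2.5, 0, 19.3, -0.0068, -0.1045, 0],
    [1, 2.5, 0, 19.3, -0.0068, -0.1045, 0],
  ],
)

```text
clock: 7.6
position: [0.6367, -0.2613, 0.1004]
ee_rot: [0.998, -0.032, 0.052, 0.002]
ft_force: [1.0, -0.7, -0.6]
grip_width: 0.371
grasp_force: 109.5
```

```bash
cat > st.py <<'E'
from h import *
np.set_printoptions(precision=4,suppress=True)
o=manip.get_obs();print(o['clock'],o['position'],R.from_quat(o['ee_rot']).as_rotvec(),o['ft_force'],o['torque'],o['grip_width'],o['grasp_force'],o['joint_pos'])
E
python3 st.py
```

```text
7.6 [ 0.6367 -0.2613  0.1004] [ 3.132  -0.0992  0.1638] [ 0.9774 -0.6596 -0.559 ] [-0.0769  0.2367  0.0964] 0.3711719647776882 109.47716116905212 [ 0.585   0.484  -0.3314  1.4967  0.1451  1.0851 -1.3985]
```

Call:
step_arm(
  moves=[
    [1, 0.2, 0, 3.2, -0.0011, -0.0174, 0],
    [1, 0.4, 0, 6.5, -0.0023, -0.0348, 0],
    [1, 0.5, 0, 9.7, -0.0034, -0.0522, 0],
    [1, 0.5, 0, 12.9, -0.0045, -0.0697, 0],
    [1, 0.3, 0, 16.2, -0.0057, -0.0871, 0],
    [1, 0.1, 0, 19.5, -0.0068, -0.1045, 0],
    [1, -0.3, 0, 22.7, -0.0079, -0.122, 0],
    [1, -0.7, 0, 26, -0.009, -0.1393, 0],
    [1, -0.7, 0, 26, -0.009, -0.1393, 0],
  ],
)

```text
clock: 8.5
position: [0.6361, -0.2613, 0.127]
ee_rot: [0.992, -0.032, 0.123, 0.004]
ft_force: [-0.4, -0.1, -1.8]
grip_width: 0.372
grasp_force: 109.4
```

Call:
step_arm(
  moves=[
    [1, -0.4, 0, 3.2, -0.0011, -0.0174, 0],
    [1, -0.9, 0, 6.4, -0.0023, -0.0348, 0],
    [1, -1.5, 0, 9.6, -0.0034, -0.0522, 0],
    [1, -2.1, 0, 12.8, -0.0045, -0.0697, 0],
    [1, -2.8, 0, 16, -0.0057, -0.0871, 0],
    [1, -3.5, 0, 19.2, -0.0068, -0.1045, 0],
    [1, -3.5, 0, 19.2, -0.0068, -0.1045, 0],
    [1, -3.5, 0, 19.2, -0.0068, -0.1045, 0],
  ],
)

```text
clock: 9.3
position: [0.6325, -0.2613, 0.1455]
ee_rot: [0.984, -0.031, 0.173, 0.006]
ft_force: [-1.1, 1.1, -1.6]
grip_width: 0.369
grasp_force: 109.4
```

```bash
python3 - <<'E'
exec(open('st.py').read())
a=snap('side','s4')['image'];b=snap('scene','sc4')['image']
A=cv2.resize(a[215:365,200:350],(480,480),interpolation=cv2.INTER_CUBIC)
B=cv2.resize(b[120:220,190:290],(310,310),interpolation=cv2.INTER_CUBIC)
q=np.zeros((480,790,3),np.uint8);q[:,:480]=A;q[:310,480:]=B;cv2.imwrite('pics/c5.png',q)
E
```

```text
9.3 [ 0.6325 -0.2613  0.1455] [ 3.0808 -0.0977  0.5427] [-1.1157  1.1221 -1.5736] [-0.0138  0.6804 -0.0034] 0.36943786586666527 109.39849376678467 [ 0.7122  0.2891 -0.3869  1.7071  0.0124  0.8305 -1.2829]
```

View pics/c5.png

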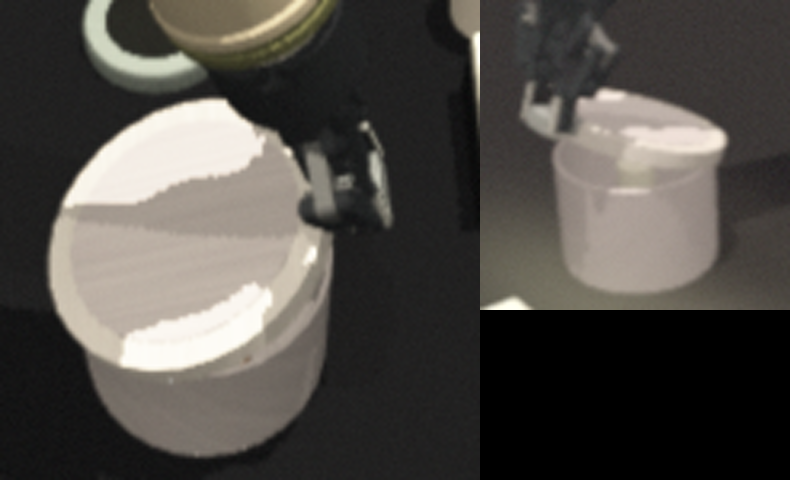

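The views show the lid tipped about 20°. Its tab side is well clear, with the rim and white cap visible beneath it, and its heel is still on the rim at side-crop (60,270) and scene-crop (720,150). Next I'll lift it off, level it and carry it over.

Call:
step_arm(
  moves=[
    [1, 0, 0, 3, 0, 0, 0],
    [1, 0, 0, 7, 0, 0, 0],
    [1, 0, 0, 12, 0, 0, 0],
    [1, 0, 0, 20, 0, 0, 0],
    [1, 0, 0, 30, 0, 0, 0],
    [1, 0, 0, 42, 0, 0, 0],
    [1, 0, 0, 54, 0, 0, 0],
    [1, 0, 0, 62, 0, 0, 0],
    [1, 0, 0, 65, 0, 0, 0],
    [1, 0, 0, 65, 0, 0, 0],
  ],
)

```text
clock: 10.4
position: [0.6329, -0.2612, 0.2111]
ee_rot: [0.984, -0.031, 0.174, 0.006]
ft_force: [0.2, -0.3, -2.7]
grip_width: 0.37
grasp_force: 109.3
```

Call:
step_arm(
  moves=[
    [1, 0, 0, 0, 0.0022, 0.035, 0],
    [1, 0, 0, 0, 0.0045, 0.07, 0],
    [1, 0, 0, 0, 0.0067, 0.105, 0],
    [1, 0, 0, 0, 0.009, 0.14, 0],
    [1, 0, 0, 0, 0.0112, 0.174, 0],
    [1, 0, 0, 0, 0.0135, 0.209, 0],
    [1, 0, 0, 0, 0.0157, 0.244, 0],
    [1, 0, 0, 0, 0.018, 0.279, 0],
    [1, 0, 0, 0, 0.0202, 0.314, 0],
    [1, 0, 0, 0, 0.0225, 0.3483, 0],
  ],
)

```text
clock: 11.4
position: [0.6327, -0.2611, 0.2097]
ee_rot: [0.999, -0.032, -0.001, -0.0]
ft_force: [1.5, 0.3, -3.0]
grip_width: 0.37
grasp_force: 109.2
```

```bash
python3 st.py
```

```text
11.4 [ 0.6327 -0.2611  0.2097] [-3.1398  0.0993  0.0034] [ 1.4744  0.2769 -2.9841] [-0.0469 -0.3169 -0.0266] 0.3702315449673175 109.23600196838379 [ 0.5565  0.4872 -0.3439  1.255   0.1604  1.428  -1.4075]
```

Call:
step_arm(
  moves=[
    [1, -3, 15, 0, 0, 0, 0.02],
    [1, -8, 45, 0, 0, 0, 0.06],
    [1, -14, 83, 0, 0, 0, 0.11],
    [1, -20, 122, 0, 0, 0, 0.16],
    [1, -27, 161, 0, 0, 0, 0.215],
    [1, -33, 200, 0, 0, 0, 0.27],
    [1, -40, 239, 0, 0, 0, 0.32],
    [1, -46, 278, 0, 0, 0, 0.37],
    [1, -53, 317, 0, 0, 0, 0.425],
    [1, -59, 354, 0, 0, 0, 0.475],
  ],
)

```text
clock: 12.4
position: [0.5726, 0.0953, 0.2103]
ee_rot: [0.978, 0.206, 0.0, 0.0]
ft_force: [0.0, -0.2, -2.9]
grip_width: 0.372
grasp_force: 109.4
```

Call:
step_arm(
  moves=[
    [1, -6, 38, 0, 0, 0, 0.05],
    [1, -13, 76, 0, 0, 0, 0.1],
    [1, -19, 114, 0, 0, 0, 0.155],
    [1, -25, 150, 0, 0, 0, 0.205],
    [1, -30, 182, 0, 0, 0, 0.25],
    [1, -35, 208, 0, 0, 0, 0.285],
    [1, -38, 222, 0, 0, 0, 0.3],
    [1, -38, 226, 0, 0, 0, 0.305],
    [1, -38, 226, 0, 0, 0, 0.305],
    [1, -38, 226, 0, 0, 0, 0.305],
  ],
)

```text
clock: 13.4
position: [0.5366, 0.3172, 0.2104]
ee_rot: [0.937, 0.35, 0.0, 0.001]
ft_force: [1.1, -0.4, -2.6]
grip_width: 0.371
grasp_force: 109.4
```

```bash
python3 - <<'E'
exec(open('st.py').read())
a=snap('side','s5')['image'];b=snap('scene','sc5')['image']
A=cv2.resize(a[50:370,120:360],(450,600),interpolation=cv2.INTER_CUBIC)
B=cv2.resize(b[130:330,280:480],(340,340),interpolation=cv2.INTER_CUBIC)
q=np.zeros((600,790,3),np.uint8);q[:,:450]=A;q[:340,450:]=B;cv2.imwrite('pics/c6.png',q)
E
```

```text
13.4 [0.5366 0.3172 0.2104] [2.9423 1.0979 0.0001] [ 1.0737 -0.3629 -2.6268] [ 0.1763 -0.2166  0.0232] 0.37078567154188824 109.36533093452454 [-0.0694  0.4134 -0.7189  1.4263  0.2727  1.4031 -1.6482]
```

View pics/c6.png

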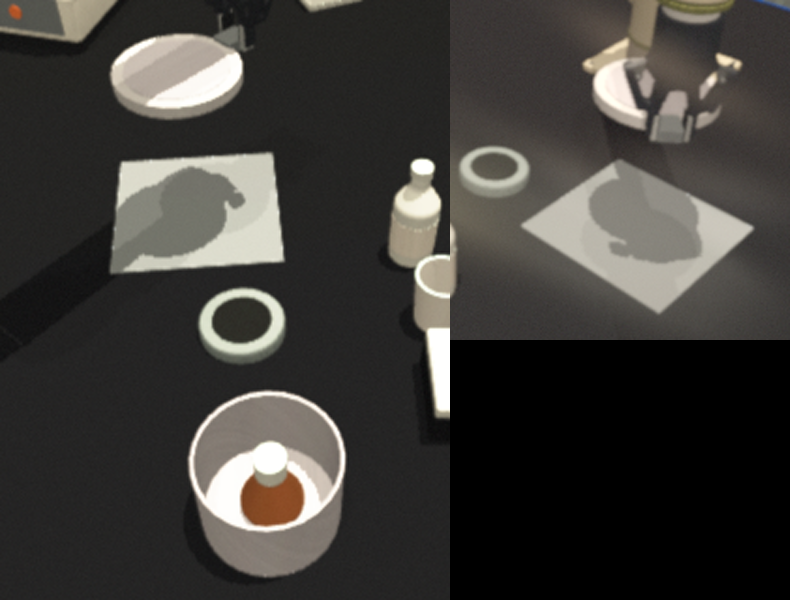

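The side view shows the lid held level, the empty mat with corners at crop (120,162), (273,153), (283,261) and (111,272), the open pot with its rim over columns 190–345, and the cap top at crop (269,457). I'll check the mat, lid, cap and pot positions.

```bash
python3 - <<'E'
from h import *
from scipy.optimize import least_squares as LS
np.set_printoptions(precision=4,suppress=True)
c=load('s5');f=lambda p:(p[0]/1.875+119.75,p[1]/1.875+49.75)
m=np.array([ray(c,*f(p),.004)[:2] for p in((120,162),(273,153),(283,261),(111,272))]);print('mat',m,m.mean(0),np.linalg.norm(m-np.roll(m,1,0),axis=1))
def circ(pts,z,r):
    E=np.array([ray(c,*f(p),z)[:2] for p in pts]);s=LS(lambda q:np.hypot(*(E-q[:2]).T)-q[2],[*E.mean(0),r]);return s.x,np.abs(s.fun).max()
print('lid',circ([(111,75),(125,53),(150,40),(178,35),(210,39),(243,72),(232,92),(205,105),(165,108),(130,97)],.25,.085))
print('pot',circ([(190,462),(205,424),(235,400),(267,393),(300,401),(330,425),(345,462),(340,490),(310,518),(268,528),(225,517),(198,492)],.115,.078))
print('cap',circ([(252,458),(256,448),(269,442),(282,448),(287,458),(282,467),(269,471),(257,467)],.105,.018))
print('base',circ([(199,322),(285,322),(242,289),(215,299),(270,300)],.02,.055))
# automatic lines for mat
g=c['image'].max(2)
E
```

```text
mat [[0.3321 0.3771]
 [0.5845 0.372 ]
 [0.5775 0.1217]
 [0.3312 0.1276]] [0.4563 0.2496] [0.2495 0.2524 0.2504 0.2463]
lid (array([0.4588, 0.2414, 0.0854]), np.float64(0.00398422515043087))
pot (array([ 0.5287, -0.2548,  0.0762]), np.float64(0.003412213555377297))
cap (array([ 0.5305, -0.2487,  0.017 ]), np.float64(0.0009665362544522514))
base (array([0.5112, 0.0009, 0.0562]), np.float64(0.0028722849402590817))
```

The mat centre is (0.456,0.250) with 250 mm sides, the lid is over it within 9 mm, and the pot hasn't moved. I'll lower the lid.

Call:
step_arm(
  moves=[
    [1, -1, 3, -15, 0, 0, 0],
    [1, -2, 5, -45, 0, 0, 0],
    [1, -2, 6, -80, 0, 0, 0],
    [1, -2, 6, -115, 0, 0, 0],
    [1, -2, 6, -150, 0, 0, 0],
    [1, -2, 6, -180, 0, 0, 0],
    [1, -2, 6, -200, 0, 0, 0],
    [1, -2, 6, -212, 0, 0, 0],
    [1, -2, 6, -216, 0, 0, 0],
    [1, -2, 6, -216, 0, 0, 0],
  ],
)

```text
clock: 14.5
position: [0.5338, 0.3248, -0.0056]
ee_rot: [0.936, 0.351, -0.0, 0.0]
ft_force: [-0.3, 0.2, -2.7]
grip_width: 0.367
grasp_force: 109.4
```

```bash
python3 st.py
```

```text
14.5 [ 0.5338  0.3248 -0.0056] [ 2.9421  1.1017 -0.0001] [-0.2824  0.1859 -2.6745] [ 0.2239 -0.2148  0.0258] 0.36741877262064343 109.39825773239136 [-0.1291  0.6153 -0.6458  1.6361  0.4167  1.0319 -1.7582]
```

Call:
step_arm(
  moves=[
    [1, 0, 0, -2, 0, 0, 0],
    [1, 0, 0, -4, 0, 0, 0],
    [1, 0, 0, -6, 0, 0, 0],
    [1, 0, 0, -8, 0, 0, 0],
    [1, 0, 0, -9, 0, 0, 0],
    [1, 0, 0, -9, 0, 0, 0],
  ],
)

```text
clock: 15.1
position: [0.5337, 0.3248, -0.0146]
ee_rot: [0.936, 0.351, -0.0, 0.0]
ft_force: [-0.4, 0.6, -2.8]
grip_width: 0.37
grasp_force: 109.4
```

Call:
step_arm(
  moves=[
    [1, 0, 0, -0.7, 0, 0, 0],
    [1, 0, 0, -1.4, 0, 0, 0],
    [1, 0, 0, -2, 0, 0, 0],
    [1, 0, 0, -2, 0, 0, 0],
  ],
)

```text
clock: 15.5
position: [0.5338, 0.3249, -0.0164]
ee_rot: [0.936, 0.351, 0.0, 0.0]
ft_force: [0.5, -0.1, -1.4]
grip_width: 0.371
grasp_force: 109.5
```

```bash
python3 st.py
```

```text
15.5 [ 0.5338  0.3249 -0.0164] [2.9418 1.102  0.0003] [ 0.53   -0.1212 -1.3865] [ 0.1166 -0.1529  0.02  ] 0.37106490968824546 109.5052707195282 [-0.134   0.629  -0.6393  1.6414  0.4263  1.0145 -1.7646]
```

Contact is starting, with half the weight taken. I'll lower another 1.2 mm in fine steps.

Call:
step_arm(
  moves=[
    [1, 0, 0, -0.4, 0, 0, 0],
    [1, 0, 0, -0.8, 0, 0, 0],
    [1, 0, 0, -1.2, 0, 0, 0],
    [1, 0, 0, -1.2, 0, 0, 0],
  ],
)

```text
clock: 15.9
position: [0.5339, 0.3249, -0.0172]
ee_rot: [0.936, 0.351, 0.0, 0.0]
ft_force: [-2.0, -0.9, 4.1]
grip_width: 0.365
grasp_force: 110.2
```

```bash
python3 st.py
```

```text
15.9 [ 0.5339  0.3249 -0.0172] [2.9418 1.1019 0.0005] [-1.9732 -0.8509  4.1114] [-0.1545  0.3834 -0.0052] 0.3645706597766675 110.21180748939514 [-0.1345  0.63   -0.6388  1.6417  0.4272  1.0132 -1.7653]
```

The lid is down, pressing about 4 N. I'll release it and rise.

Call:
step_arm(
  moves=[
    [1, 0, 0, 0, 0, 0, 0],
    [0.6, 0, 0, 0, 0, 0, 0],
    [0.5, 0, 0, 0, 0, 0, 0],
    [0.4, 0, 0, 0, 0, 0, 0],
    [0.25, 0, 0, 0, 0, 0, 0],
    [0.25, 0, 0, 0, 0, 0, 0],
    [0.25, 0, 0, 0, 0, 0, 0],
  ],
  grip_force=20,
)

```text
clock: 16.6
position: [0.5338, 0.3249, -0.0177]
ee_rot: [0.936, 0.351, 0.0, 0.0]
ft_force: [0.5, -1.3, -0.3]
grip_width: 0.75
grasp_force: 0.0
```

Call:
step_arm(
  moves=[
    [0.25, 0, 0, 5, 0, 0, 0],
    [0.25, 0, 0, 15, 0, 0, 0],
    [0.25, 0, 0, 35, 0, 0, 0],
    [0.25, 0, 0, 65, 0, 0, 0],
    [0.25, 0, 0, 105, 0, 0, 0],
    [0.25, 0, 0, 150, 0, 0, 0],
    [0.25, 0, 0, 190, 0, 0, 0],
    [0.25, 0, 0, 220, 0, 0, 0],
    [0.25, 0, 0, 235, 0, 0, 0],
    [0.25, 0, 0, 235, 0, 0, 0],
  ],
)

```text
clock: 17.6
position: [0.5344, 0.3256, 0.2198]
ee_rot: [0.936, 0.351, 0.002, -0.0]
ft_force: [0.3, -0.2, -0.8]
grip_width: 0.751
grasp_force: 0.0
```

```bash
python3 - <<'E'
exec(open('st.py').read())
a=snap('side','s6');w=snap('wrist','w6')['image']
A=cv2.resize(a['image'][100:345,165:305],(340,595),interpolation=cv2.INTER_CUBIC)
B=cv2.resize(a['image'][270:330,230:290],(440,440),interpolation=cv2.INTER_CUBIC)
q=np.zeros((595,790,3),np.uint8);q[:,:340]=A;q[:440,345:785]=B;cv2.imwrite('pics/c7.png',q)
E
```

```text
17.6 [0.5344 0.3256 0.2198] [-2.9415 -1.102  -0.0059] [ 0.2663 -0.1553 -0.842 ] [ 0.0146 -0.0047  0.0084] 0.7511172700254091 0.0 [-0.0804  0.4123 -0.7251  1.4091  0.2734  1.4182 -1.6578]
```

View pics/c7.png

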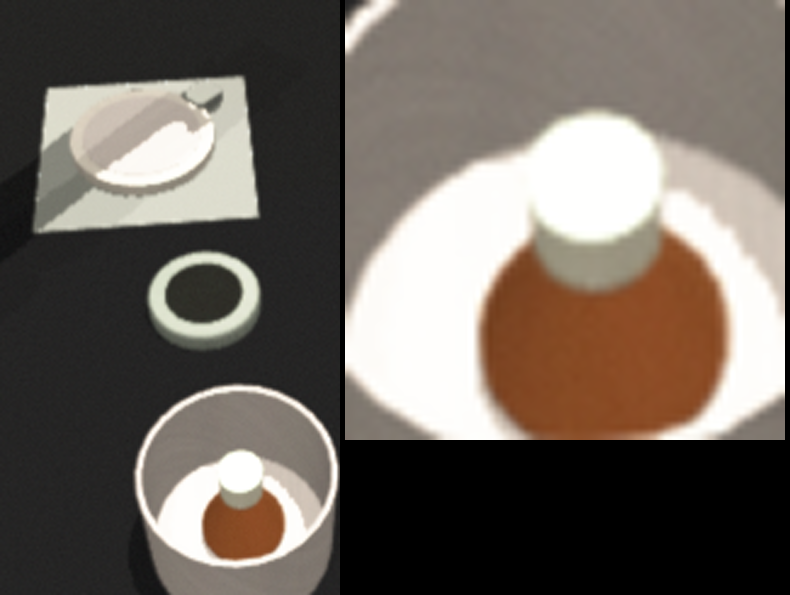

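The lid lies flat and wholly on the mat, with its disc at crop (71–215,92–195) inside the mat. The cap top is at zoom (594,175), spanning columns 529–661. The base's pad is centred at crop (204.5,294).

```bash
python3 - <<'E'
from h import *
np.set_printoptions(precision=4,suppress=True)
c=load('s6');f=lambda x,y:((x-345)/7.333+229.57,y/7.333+269.57)
print('cap',ray(c,*f(594,175),.105),[ray(c,*f(x,175),.105)[0] for x in(529,661)],[ray(c,*f(594,y),.105)[1] for y in(113,237)])
k=lambda x,y:(x/2.4286+164.8,y/2.4286+99.8)
print('pad',ray(c,*k(204.5,294),.02),[ray(c,*k(x,294),.02)[0] for x in(165,244)],[ray(c,*k(204.5,y),.02)[1] for y in(263,326)])
print('ring',[ray(c,*k(x,292),.02)[0] for x in(149,261)],ray(c,*k(205,252),.02)[1])
print('lid c',ray(c,*k(143,140),.022))
E
```

```text
cap [ 0.5307 -0.2491  0.105 ] [np.float64(0.5139009355884924), np.float64(0.5479910387409748)] [np.float64(-0.23078434147339882), np.float64(-0.26677504331004503)]
pad [0.5127 0.0032 0.02  ] [np.float64(0.47261899892577636), np.float64(0.5526710023777432)] [np.float64(0.04517048884778663), np.float64(-0.03784690917201072)]
ring [np.float64(0.4564541919873952), np.float64(0.5701443044587019)] 0.06058273330809871
lid c [0.4546 0.2437 0.022 ]
```

Call:
step_arm(
  moves=[
    [0.25, 0, -40, 0, 0, 0, -0.05],
    [0.25, 0, -85, 0, 0, 0, -0.11],
    [0.25, 0, -130, 0, 0, 0, -0.17],
    [0.25, 0, -175, 0, 0, 0, -0.23],
    [0.25, 0, -220, 0, 0, 0, -0.3],
    [0.25, 0, -265, 0, 0, 0, -0.36],
    [0.25, -1, -310, 0, 0, 0, -0.42],
    [0.25, -2, -355, 0, 0, 0, -0.48],
    [0.25, -3, -400, 0, 0, 0, -0.54],
    [0.25, -4, -440, 0, 0, 0, -0.6],
  ],
  grip_force=25,
)

```text
clock: 18.7
position: [0.5283, -0.1177, 0.2153]
ee_rot: [0.998, 0.056, -0.001, -0.0]
ft_force: [1.1, 0.1, -0.7]
grip_width: 0.755
grasp_force: 0.0
```

Call:
step_arm(
  moves=[
    [0.25, 0, -45, 0, 0, 0, -0.06],
    [0.25, 0, -85, 0, 0, 0, -0.12],
    [0.25, 0, -115, 0, 0, 0, -0.17],
    [0.25, 0, -130, 0, 0, 0, -0.18],
    [0.25, 0, -134, 0, 0, 0, -0.18],
    [0.25, 0, -134, 0, 0, 0, -0.18],
  ],
)

```text
clock: 19.3
position: [0.5301, -0.2478, 0.2169]
ee_rot: [1.0, -0.03, -0.0, -0.0]
ft_force: [-0.3, 0.3, 0.0]
grip_width: 0.746
grasp_force: 0.0
```

```bash
python3 - <<'E'
exec(open('st.py').read())
c=snap('wrist','w7');g=c['image'];print(proj(c,[(.5305,-.2487,.105)]))
from scipy.optimize import least_squares as LS
u,v=proj(c,[(.5305,-.2487,.105)])[0].astype(int)
mn=g.min(2).astype(int)
print(mn[v-40:v+41:4,u-48:u+49:4])
E
```

```text
19.3 [ 0.5301 -0.2478  0.2169] [-3.1392  0.0958  0.0007] [-0.2638  0.261   0.0193] [ 0.0094  0.0115 -0.0214] 0.7460852177223906 0.0 [ 0.6357  0.2585 -0.3317  1.5376  0.0845  1.3605 -1.3353]
[[277.5925 194.2778]]
[[142 227 227 227 255 255 255 255 255  99  35  33  37  34  35  36 218 255
  255 255 255 255 255 255 255]
 [208 225 226 247 255 255 255 255  34  35  33  35  32  35  34  33  32  79
  255 255 255 255 255 255 255]
 [226 226 225 255 255 255 255  38  34  36  33  34  35  33  33  34  32  34
  216 255 255 255 255 255 255]
 [229 229 252 255 255 255 223  33  35  37  32  35  35  37  36  34  31  33
   32 255 255 255 255 255 255]
 [227 226 255 255 255 255  38  33  34  34  34  34  34  34  34  31  33  33
   32 208 255 255 255 255 255]
 [226 247 255 255 255 255  31  37  34  33  36  78 145 141  44  33  31  32
   31  33 255 255 255 255 255]
 [226 255 255 255 255 252  33  32  34  33 164 167 171 160 160 144  31  34
   33  33 255 255 255 255 255]
 [227 255 255 255 255 255  31  31  36 159 255 255 255 255 255 243 102  33
   31  35 255 255 255 255 255]
 [228 255 255 255 255 255  39  32  41 255 255 25
[... 617 characters left out ...]
41 241 255 255 242 242 242 240 241 240
  240 240 228 219 218 219 214]
 [127 124 127 255 242 242 242 242 242 241 241 240 240 239 240 239 239 239
  239 217 219 215 215 215 122]
 [126 128 128 135 208 240 240 240 240 240 240 240 240 240 240 240 239 228
  221 220 219 219 216 124 120]
 [128 128 131 128 123 167 221 225 234 238 239 239 239 239 229 220 218 219
  216 215 217 198 125 124 121]
 [123 132 129 123 122 126 124 254 255 248 219 220 219 220 217 218 216 214
  214 207 124 126 127 121 122]
 [127 133 125 120 122 126 140 143 144 209 215 221 220 219 220 218 212 161
  124 125 125 128 122 120 121]
 [132 130 124 122 126 139 144 145 147 140 128 126 128 130 124 126 124 126
  128 126 128 123 122 124 121]]
```

The wrist view agrees with the side view: the cap is at (0.530,-0.2495). I'll descend around it.

Call:
step_arm(
  moves=[
    [0.25, 0, -1.7, -20, 0, 0, 0],
    [0.25, 0, -1.7, -50, 0, 0, 0],
    [0.25, 0, -1.7, -80, 0, 0, 0],
    [0.25, 0, -1.7, -105, 0, 0, 0],
    [0.25, 0, -1.7, -125, 0, 0, 0],
    [0.25, 0, -1.7, -138, 0, 0, 0],
    [0.25, 0, -1.7, -146, 0, 0, 0],
    [0.25, 0, -1.7, -152, 0, 0, 0],
    [0.25, 0, -1.7, -157, 0, 0, 0],
    [0.25, 0, -1.7, -157, 0, 0, 0],
  ],
  grip_force=25,
)

```text
clock: 20.35
position: [0.5298, -0.2507, 0.0603]
ee_rot: [1.0, -0.032, 0.0, 0.0]
ft_force: [-0.6, 0.1, -0.1]
grip_width: 0.748
grasp_force: 0.0
```

```bash
python3 - <<'E'
exec(open('st.py').read())
c=snap('wrist','w8')
for p in((.530,-.2495,.105),(.548,-.2495,.105),(.512,-.2495,.105),(.53,-.2315,.105),(.53,-.2675,.105)): print(proj(c,[p])[0])
g=c['image'].min(2).astype(int);u,v=proj(c,[(.53,-.2495,.105)])[0].astype(int);print(u,v);print(g[v-72:v+41:6,u-80:u+81:6])
E
```

```text
20.35 [ 0.5298 -0.2507  0.0603] [ 3.1399 -0.099   0.    ] [-0.5535  0.0741 -0.0707] [-0.0051 -0.0045 -0.0302] 0.7481348131114933 0.0 [ 0.6267  0.3885 -0.3191  1.7157  0.1369  1.0592 -1.3712]
[273.9947 276.6882]
[271.3424 240.9041]
[276.4595 309.9421]
[235.4733 278.8995]
[312.6778 274.4676]
273 276
[[166 163 245 245 245 245 182  24  20  22  23  24  22  18  21  23  21  21
   21  21  23  54 240 240 241 249 249]
 [159 160 243 243 243 242  23  22  21  22  23  23  22  22  22  20  23  22
   21  23  18  21 248 239 240 248 248]
 [159 159 243 242 242 241  22  22  23  20  20  22  19  21  23  21  22  20
   19  21  20  22 246 246 247 246 246]
 [162 243 243 243 243 244  26  19  23  24  21  22  21  22  21  21  17  21
   18  20  20  25 181 182 248 248 248]
 [160 211 241 159 159 158  22  20  22  22  22 105 118 118 115 114  98  22
   23  19  19  22 184 183 181 182 249]
 [159 243 243 162 163 164 164  21  21  22 115 118 120 118 115 114 109  97
   21  17  19  76 181 179 178 178 177]
 [ 98 208 240 154 154 155 156  21  21 108 118 119 118 120 117 115  99  95
   93  23  20 180 178 177 177 175 150]
 [ 79 175 
[... 646 characters left out ...]
 152 153 151  13  14]
 [ 17  14  13  15  93  93 237 239 165 167 166 165 166 165 167 164 166 163
  165 166 151 150 153 155  87  13  13]
 [ 14  15  13  12  93  98  95 103 166 164 167 165 164 165 165 164 165 166
  162 162 148 149  87  87  86  13  16]
 [ 20   9  14  14  91  97  95  97 106 166 163 165 164 164 164 166 164 162
  162 117  85  85  87  85  86  13  16]
 [ 25  16  14  89  94  96  97  99  99 146 164 162 165 167 164 163 163 163
  112  85  85  89  88  85  85  78  10]
 [ 30  12  15  94  91  97  97 102  90  88  91 163 162 161 163 162 162  85
   86  87  88  86  84  88  85  84  15]
 [ 29  15  38  89  94  94  99 101  89  90  88  88  86  86  87  86  85  86
   88  89  87  84  89  82  85  84  32]]
```

The cap is at column 274 against a finger midline of about 277, so I'll shift 1.3 mm in +y, lower 3 mm and close lightly.

Call:
step_arm(
  moves=[
    [0.25, 0, 1.3, -1.5, 0, 0, 0],
    [0.3, 0, 1.3, -3, 0, 0, 0],
    [0.36, 0, 1.3, -3, 0, 0, 0],
    [0.42, 0, 1.3, -3, 0, 0, 0],
    [0.47, 0, 1.3, -3, 0, 0, 0],
    [0.51, 0, 1.3, -3, 0, 0, 0],
    [0.54, 0, 1.3, -3, 0, 0, 0],
    [0.57, 0, 1.3, -3, 0, 0, 0],
    [0.6, 0, 1.3, -3, 0, 0, 0],
    [0.62, 0, 1.3, -3, 0, 0, 0],
  ],
  grip_force=25,
)

```text
clock: 21.4
position: [0.5299, -0.2494, 0.0575]
ee_rot: [1.0, -0.031, 0.0, 0.0]
ft_force: [0.4, 0.7, 1.7]
grip_width: 0.408
grasp_force: 25.0
```

Call:
step_arm(
  moves=[
    [0.64, 0, 0, 0, 0, 0, 0],
    [0.66, 0, 0, 0, 0, 0, 0],
    [0.7, 0, 0, 0, 0, 0, 0],
    [0.7, 0, 0, 0, 0, 0, 0],
  ],
)

```text
clock: 21.8
position: [0.5299, -0.2494, 0.0575]
ee_rot: [1.0, -0.032, 0.0, 0.0]
ft_force: [-0.9, 1.7, 3.1]
grip_width: 0.409
grasp_force: 25.2
```

```bash
python3 st.py
```

```text
21.8 [ 0.5299 -0.2494  0.0575] [ 3.1399 -0.099   0.0003] [-0.9174  1.7333  3.124 ] [0.4648 0.1139 0.0051] 0.4092688460554705 25.209339559078217 [ 0.6249  0.3906 -0.3194  1.7194  0.1381  1.0533 -1.3743]
```

The cap is held at 25 N with the opening matching its 36 mm. I'll lift straight up.

Call:
step_arm(
  moves=[
    [0.7, 0, 0, 1, 0, 0, 0],
    [0.7, 0, 0, 3, 0, 0, 0],
    [0.7, 0, 0, 7, 0, 0, 0],
    [0.7, 0, 0, 14, 0, 0, 0],
    [0.7, 0, 0, 24, 0, 0, 0],
    [0.7, 0, 0, 36, 0, 0, 0],
    [0.7, 0, 0, 50, 0, 0, 0],
    [0.7, 0, 0, 65, 0, 0, 0],
    [0.7, 0, 0, 80, 0, 0, 0],
    [0.7, 0, 0, 95, 0, 0, 0],
  ],
)

```text
clock: 22.8
position: [0.5299, -0.2496, 0.154]
ee_rot: [1.0, -0.032, 0.0, 0.0]
ft_force: [0.0, -0.2, -2.0]
grip_width: 0.413
grasp_force: 25.1
```

Call:
step_arm(
  moves=[
    [0.7, 0, 0, 15, 0, 0, 0],
    [0.7, 0, 0, 30, 0, 0, 0],
    [0.7, 0, 0, 42, 0, 0, 0],
    [0.7, 0, 0, 50, 0, 0, 0],
    [0.7, 0, 0, 54, 0, 0, 0],
    [0.7, 0, 0, 55, 0, 0, 0],
    [0.7, 0, 0, 55, 0, 0, 0],
  ],
)

```text
clock: 23.5
position: [0.5296, -0.2494, 0.2069]
ee_rot: [1.0, -0.032, -0.0, -0.0]
ft_force: [-1.0, -0.4, -1.3]
grip_width: 0.405
grasp_force: 25.1
```

```bash
python3 - <<'E'
exec(open('st.py').read())
c=snap('side','s9');g=c['image'].astype(int);m=(g[...,2]>g[...,0]*2)&(g[...,2]>60)&(np.arange(560)>190)[None]&(np.arange(560)<340)[None]&(np.arange(420)>120)[:,None]
y,x=np.nonzero(m);print(len(x),x.min(),x.max(),y.min(),y.max())
T=np.array([.53,-.2495,.155]);a=np.linspace(0,6.28,40);P=T+np.c_[.036*np.cos(a),.036*np.sin(a),0*a];q=proj(c,P);print(q.min(0),q.max(0))
E
```

```text
23.5 [ 0.5296 -0.2494  0.2069] [-3.1399  0.0992  0.001 ] [-0.9625 -0.3621 -1.2545] [-0.0087  0.0402 -0.0276] 0.40538311356783124 25.097300112247467 [ 0.6369  0.264  -0.3302  1.5519  0.087   1.3409 -1.3365]
1028 243 282 261 295
[242.3189 263.1709] [282.0923 297.7889]
```

The flask is out and hangs upright, its base at columns 243–282 where predicted. I'll carry it over the base.

Call:
step_arm(
  moves=[
    [0.7, -0.5, 6, 0, 0, 0, 0],
    [0.7, -1, 18, 0, 0, 0, 0],
    [0.7, -2, 36, 0, 0, 0, 0],
    [0.7, -4, 57, 0, 0, 0, 0],
    [0.7, -6, 79, 0, 0, 0, 0],
    [0.7, -8, 101, 0, 0, 0, 0],
    [0.7, -9, 123, 0, 0, 0, 0],
    [0.7, -10, 145, 0, 0, 0, 0],
    [0.7, -12, 167, 0, 0, 0, 0],
    [0.7, -13, 187, 0, 0, 0, 0],
  ],
)

```text
clock: 24.55
position: [0.5162, -0.0596, 0.2075]
ee_rot: [1.0, -0.031, 0.0, 0.0]
ft_force: [-0.2, 0.1, -1.3]
grip_width: 0.412
grasp_force: 25.1
```

Call:
step_arm(
  moves=[
    [0.7, -1, 18, 0, 0, 0, 0],
    [0.7, -2, 34, 0, 0, 0, 0],
    [0.7, -3, 48, 0, 0, 0, 0],
    [0.7, -4, 58, 0, 0, 0, 0],
    [0.7, -5, 64, 0, 0, 0, 0],
    [0.7, -5, 66, 0, 0, 0, 0],
    [0.7, -5, 66, 0, 0, 0, 0],
  ],
)

```text
clock: 25.25
position: [0.5118, 0.0032, 0.2073]
ee_rot: [0.999, -0.032, -0.0, 0.0]
ft_force: [-0.2, -0.0, -1.7]
grip_width: 0.41
grasp_force: 25.1
```

Call:
step_arm(
  moves=[
    [0.7, 0, 0, -6, 0, 0, 0],
    [0.7, 0, 0, -18, 0, 0, 0],
    [0.7, 0, 0, -34, 0, 0, 0],
    [0.7, 0, 0, -52, 0, 0, 0],
    [0.7, 0, 0, -70, 0, 0, 0],
    [0.7, 0, 0, -86, 0, 0, 0],
    [0.7, 0, 0, -99, 0, 0, 0],
    [0.7, 0, 0, -108, 0, 0, 0],
    [0.7, 0, 0, -114, 0, 0, 0],
    [0.7, 0, 0, -116, 0, 0, 0],
  ],
)

```text
clock: 26.25
position: [0.5116, 0.0034, 0.0908]
ee_rot: [1.0, -0.032, -0.0, 0.0]
ft_force: [0.5, 0.7, -1.5]
grip_width: 0.413
grasp_force: 25.1
```

```bash
python3 - <<'E'
exec(open('st.py').read())
for n in('side','scene'):
    c=snap(n,n+'10');g=c['image'].astype(int);a=np.linspace(0,6.28,60)
    q=lambda x,y,z,r:proj(c,np.c_[x+r*np.cos(a),y+r*np.sin(a),z+0*a])
    B=q(.512,.004,.02,.058);lo=B.min(0).astype(int)-25;hi=B.max(0).astype(int)+8
    m=(g[...,2]>g[...,0]*2)&(g[...,2]>50);k=np.zeros_like(m);k[lo[1]-20:hi[1],lo[0]:hi[0]]=1;y,x=np.nonzero(m&k);print(n,len(x),'amber',x.min(),x.max(),y.min(),y.max())
    F=q(o['position'][0],o['position'][1],.038,.036);print('pred flask foot',F.min(0),F.max(0),'base top',B.min(0),B.max(0))
E
```

```text
26.25 [0.5116 0.0034 0.0908] [ 3.1399 -0.0993 -0.0008] [ 0.4805  0.7463 -1.5309] [ 0.0065  0.0437 -0.0334] 0.4129033029952235 25.11383146047592 [ 0.3666  0.2233 -0.5119  1.8714  0.1235  1.0784 -1.8273]
side 635 amber 234 262 198 226
pred flask foot [233.3389 205.1219] [262.8571 227.6965] base top [225.235  203.2066] [272.138  239.4419]
scene 505 amber 292 318 204 228
pred flask foot [292.488  215.4384] [318.2736 230.4585] base top [284.6555 216.3489] [325.9219 240.7809]
```

The foot is centred over the base in both views. I'll make the final descent.

Call:
step_arm(
  moves=[
    [0.7, 0, 0, -3, 0, 0, 0],
    [0.7, 0, 0, -6, 0, 0, 0],
    [0.7, 0, 0, -9, 0, 0, 0],
    [0.7, 0, 0, -11.5, 0, 0, 0],
    [0.7, 0, 0, -13.5, 0, 0, 0],
    [0.7, 0, 0, -15, 0, 0, 0],
    [0.7, 0, 0, -16, 0, 0, 0],
    [0.7, 0, 0, -16.5, 0, 0, 0],
    [0.7, 0, 0, -16.5, 0, 0, 0],
  ],
)

```text
clock: 27.25
position: [0.5118, 0.0034, 0.0748]
ee_rot: [1.0, -0.032, 0.0, 0.0]
ft_force: [0.0, 0.2, -2.3]
grip_width: 0.409
grasp_force: 25.1
```

Call:
step_arm(
  moves=[
    [0.7, 0, 0, -0.4, 0, 0, 0],
    [0.7, 0, 0, -0.8, 0, 0, 0],
    [0.7, 0, 0, -1.2, 0, 0, 0],
    [0.7, 0, 0, -1.2, 0, 0, 0],
  ],
)

```text
clock: 27.65
position: [0.5117, 0.0034, 0.0736]
ee_rot: [1.0, -0.032, -0.0, 0.0]
ft_force: [0.1, 0.2, -0.8]
grip_width: 0.408
grasp_force: 25.1
```

```bash
python3 st.py
```

```text
27.65 [0.5117 0.0034 0.0736] [ 3.1398 -0.0993 -0.0001] [ 0.1379  0.1757 -0.767 ] [-0.0117  0.0891  0.0186] 0.40757779610284955 25.114600360393524 [ 0.3616  0.2447 -0.5091  1.8877  0.1373  1.0434 -1.8382]
```

Call:
step_arm(
  moves=[
    [0.7, 0, 0, -0.4, 0, 0, 0],
    [0.7, 0, 0, -0.8, 0, 0, 0],
    [0.7, 0, 0, -0.8, 0, 0, 0],
    [0.7, 0, 0, -0.8, 0, 0, 0],
  ],
)

```text
clock: 28.05
position: [0.5118, 0.0035, 0.0728]
ee_rot: [1.0, -0.032, 0.0, 0.0]
ft_force: [0.2, 0.1, -1.6]
grip_width: 0.415
grasp_force: 25.1
```

```bash
python3 st.py
```

```text
28.05 [0.5118 0.0035 0.0728] [ 3.1399 -0.0992  0.    ] [ 0.2293  0.1378 -1.6418] [-0.0061  0.0157 -0.003 ] 0.4150948669274386 25.114067494869232 [ 0.3613  0.2456 -0.509   1.8884  0.1379  1.0418 -1.8387]
```

Not down yet, since the full weight is still on the arm.

Call:
step_arm(
  moves=[
    [0.7, 0, 0, -0.4, 0, 0, 0],
    [0.7, 0, 0, -0.8, 0, 0, 0],
    [0.7, 0, 0, -1.0, 0, 0, 0],
    [0.7, 0, 0, -1.0, 0, 0, 0],
  ],
)

```text
clock: 28.45
position: [0.5121, 0.0036, 0.0724]
ee_rot: [1.0, -0.032, 0.0, 0.0]
ft_force: [-1.6, 0.8, 5.0]
grip_width: 0.411
grasp_force: 25.8
```

```bash
python3 st.py
```

```text
28.45 [0.5121 0.0036 0.0724] [ 3.1397 -0.099   0.0011] [-1.6452  0.8355  5.0351] [-0.0209  0.4583 -0.1112] 0.4110428971097942 25.7547989487648 [ 0.361   0.2463 -0.5091  1.8886  0.1387  1.0404 -1.8394]
```

The flask is down, pressing about 5 N. I'll release it slowly and rise.

Call:
step_arm(
  moves=[
    [0.6, 0, 0, 0, 0, 0, 0],
    [0.57, 0, 0, 0, 0, 0, 0],
    [0.53, 0, 0, 0, 0, 0, 0],
    [0.48, 0, 0, 0, 0, 0, 0],
    [0.4, 0, 0, 0, 0, 0, 0],
    [0.3, 0, 0, 0, 0, 0, 0],
    [0.2, 0, 0, 0, 0, 0, 0],
    [0.2, 0, 0, 0, 0, 0, 0],
  ],
  grip_force=20,
)

```text
clock: 29.25
position: [0.5118, 0.0035, 0.0718]
ee_rot: [1.0, -0.032, -0.0, 0.0]
ft_force: [0.3, 0.2, -0.0]
grip_width: 0.802
grasp_force: 0.0
```

Call:
step_arm(
  moves=[
    [0.2, 0, 0, 5, 0, 0, 0],
    [0.2, 0, 0, 15, 0, 0, 0],
    [0.2, 0, 0, 30, 0, 0, 0],
    [0.2, 0, 0, 50, 0, 0, 0],
    [0.2, 0, 0, 75, 0, 0, 0],
    [0.2, 0, 0, 105, 0, 0, 0],
    [0.2, 0, 0, 135, 0, 0, 0],
    [0.2, 0, 0, 155, 0, 0, 0],
    [0.2, 0, 0, 165, 0, 0, 0],
    [0.2, 0, 0, 165, 0, 0, 0],
  ],
)

```text
clock: 30.25
position: [0.5124, 0.0036, 0.2383]
ee_rot: [1.0, -0.032, 0.001, 0.0]
ft_force: [0.6, 0.2, 0.2]
grip_width: 0.797
grasp_force: 0.0
```

```bash
python3 - <<'E'
exec(open('st.py').read())
a=np.linspace(0,6.28,60)
for n in('side','scene'):
    c=snap(n,n+'11');g=c['image'].astype(int)
    q=lambda x,y,z,r:proj(c,np.c_[x+r*np.cos(a),y+r*np.sin(a),z+0*a])
    B=q(.512,.004,.02,.058);lo=B.min(0).astype(int)-25;hi=B.max(0).astype(int)+8
    m=(g[...,2]>g[...,0]*2)&(g[...,2]>50);k=np.zeros_like(m);k[lo[1]-20:hi[1],lo[0]:hi[0]]=1;y,x=np.nonzero(m&k);print(n,'amber',x.min(),x.max(),y.min(),y.max())
    F=q(.512,.0035,.02,.036);print('pred foot',F.min(0),F.max(0),'cap',proj(c,[(.512,.0035,.12)]))
# what changed since the start outside the handled things
for n,b in(('side','side0'),('scene','scene0')):
    d=np.abs(load(n+'11')['image'].astype(int)-load(b)['image']).max(2)
    for nm,P in(('bottle',(.77,.118)),('beaker',(.777,-.01)),('tip',(.768,-.142)),('pot',(.529,-.2545))):
        u,v=proj(load(b),[(*P,.05)])[0].astype(int);print(n,nm,(u,v),np.median(d[v-22:v+22,u-22:u+22]).round(1),(d[v-22:v+22,u-22:u+22]>50).mean().round(3))
E
```

```text
30.25 [0.5124 0.0036 0.2383] [ 3.1397 -0.0992  0.0039] [0.6437 0.2244 0.1829] [-0.0035 -0.0152  0.027 ] 0.7965113772021369 0.0 [ 0.3901  0.0973 -0.5164  1.6811  0.0497  1.3737 -1.7678]
side amber 234 263 204 231
pred foot [234.1611 209.8068] [263.2713 232.2921] cap [[246.027  193.0143]]
scene amber 294 317 210 233
pred foot [292.3464 220.6445] [317.9369 235.7901] cap [[306.049  198.0924]]
side bottle (np.int64(342), np.int64(171)) 3.0 0.0
side beaker (np.int64(356), np.int64(207)) 3.0 0.0
side tip (np.int64(366), np.int64(252)) 1.0 0.0
side pot (np.int64(263), np.int64(309)) 1.0 0.176
scene bottle (np.int64(265), np.int64(285)) 2.0 0.0
scene beaker (np.int64(228), np.int64(260)) 2.0 0.0
scene tip (np.int64(199), np.int64(236)) 2.0 0.0
scene pot (np.int64(240), np.int64(187)) 10.0 0.325
```

The flask stands centred on the base in both views, the bystanders haven't moved, and the gripper is clear. Handing in.

```bash
python3 -c "
from workcell import manip
print(manip.hand_in())"
```

```text
the job is handed in; nothing more can be done
None
```

I handed the job in with about 30 s on the clock: the lid was tipped up, lifted off and laid flat on the mat, and the flask stands upright on the sensor base, with the pot where it was and the bottle, beaker and tip box undisturbed in the last check images. The judge's verdict wasn't shown.

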